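Hold a spring clamp open astride a glued edge cap

ROBOT

A 7-joint arm with a two-finger parallel gripper is mounted at the origin on a cart in front of the work surface, level with it; the furniture and walls round the work are solid. World frame = base frame: x ahead of the robot, y to its left, z up, the work surface at z = 0. Lengths are in m, angles in rad, forces in N, time in s.
With the tool pointing down it reaches from about 0.425 to 0.925 m from the base axis. Payload 6.8 kg.
Tool frame: the origin (TCP) lies between the finger pads, 19 mm behind the fingertips; this is the grasp point; z points along the fingers, y is the line along which they close (so a half turn about z gives the same grasp; the last joint's range is limited). The gripper opens to 85 mm and grips with 20 to 120 N. Pads are 22 mm wide; open, the fingers measure 114 mm over their backs; the gripper's body (76 mm by 85 mm) begins 54 mm behind the grasp point. The pads swing forward as they close: fully open they stand 13 mm farther back than shut.
Start: joints at [-1.408, 0.477, 0.022, 1.555, -0.011, 1.109, -0.083], TCP at [0.181, 0.65, 0.25] pointing down, gripper open.
Joint ranges: [-2.96, 2.96], [-0.34, 2.1], [-1.41, 1.46], [0.24, 2.44], [-1.37, 4.51], [0.17, 1.92], [-2.96, 2.96]. Speed limits (rad/s): [2.39, 2.39, 3.14, 3.14, 3.14, 3.14, 3.14].

INTERFACE

Orientations are given as a unit quaternion [w, x, y, z].
In Python, from station import bot gives the robot as it stands.
- The arm moves only by the tool jog_arm, never from a script. Its argument "motion" is a list of rows, each a list of 7 numbers: the turn, a rotation vector about the tool's x, y, z in rad, then the shift along the tool's x, y, z in mm, then the finger opening in mm, from 0 to 85.4. A call has 1 to 10 rows; each row is the pose to reach, as a shift and turn from the pose commanded when the call began, along the tool's axes at that moment; what a row does not reach only later rows make up. A row lasts 1/8 s, in which the tool goes at most 62.5 mm and 10.7 degrees, less where a joint would pass 70% of its speed; a pose out of reach is approached as far as the arm can. A call with a gripper value outside its range is refused whole. The fingers move at their own pace and stop on an object; "grip_force" is the grip in N (left out, the last holds). Time passes only in rows, so rows that repeat a pose let the fingers close. It gives the time, the measured TCP pose, the force, the opening and the grip force at its end, in the units of the state.
- bot.get_obs(): the state, without advancing time (a new reading comes with each control period).
- bot.read_camera(name): name is "scene" or "top" or "wrist"; returns a dict with "pixels" (420x560x3 uint8, red, green, blue), "camera_matrix" (3x3 intrinsics, pixels), "T" (4x4, takes a point from camera to world coordinates); the wrist camera has in their place "tool_from_camera" (4x4, takes a point from camera to tool coordinates, whose origin is the TCP and whose axes are the flange's). Camera axes: x right, y down, z forward; pixel columns grow to the right and rows downward; lengths in m; the calibration is good to about 2 mm. The wrist camera is an equidistant fisheye: a pixel r from the principal point sees the ray r / f radians off the axis. A picture is of the moment at which its call begins: read the wrist's pose just before it. There is no depth.
- bot.hand_in(): hands the job in; it is judged then, once.
Trained networks look in a picture, given as the dict that the camera call returned (one of the last four; its "shot" number tells which), for a name from the list of things; names that differ only in an ending like _2 or _b are one class to them, and where a whole thing is asked for, a point or a joint stands for the part that bears it (a point fixed in the world has none). Each returns a list of dicts, best first, with "score" (0 to 1); they miss things now and then, are a little off and sometimes report something else, mostly with a low value. They report only what shows in the picture. A call takes as long as a camera call. They do not tell look-alikes from the thing itself.
- bot.spot_in(thing, picture): "xy" ([column, row] in pixels, amid what is visible of it).
- bot.tip_of(thing, picture): "xy" ([column, row] in pixels: a listed point, or the origin of a listed thing).
The state is a dict: "t": time; "q": joint angles; "joint_vel": joint speeds; "joint_torque": joint torques, N m; "eef_pos": TCP position; "tool_rot": TCP orientation; "contact_force": force on the tool from outside, world axes, zero at the start; "torque": the same for the moment, N m; "gripper_width": opening from 0.0 (shut) to 1.0 (fully open); "grasp_force": force on a finger pad.
Only numpy, scipy, OpenCV 4.12 (cv2) and the standard library are available. Lean on these libraries where they do the work, as an engineer would, in place of code of your own. Each camera call takes 0.05 s, during which the arm holds its last target. There are 200 camera calls.

TASK

Squeeze the handles of the spring clamp parked on the steel strip of its rack so that its jaws spread, lift it off, and bring it down over the top edge of the upright plywood panel so that the open jaws straddle the small wooden cap glued over that edge, centred along the cap and square to the panel, both jaw tips at least 10 mm below the panel edge. The clamp must end touching neither panel nor cap; never touch the freshly glued cap, and leave the things round about where they are. Finish while still holding the clamp squeezed open there: do not let it close or let go.

Things in the scene. Friction and masses are not known exactly. Their poses are not given: they have to be found in the camera images.
- spring_clamp: loose clothes-peg-like spring clamp, steel levers, black rubber grips and jaws, 0.09 kg, 109 mm tall, 58 across the grips, 30 along the pivot pin; starts upright, jaws down, clipped on the strip. Origin: middle of the pin, 135 mm above the bench. The frame is the -y lever's: x along the pin, z up to the handles, y towards the other lever; squeezed evenly, each lever turns half the joint value
- clamp_lever (a joint): clamp opening (rad): 0 on the 6 mm strip, -0.1 shut on nothing, 0.6 stop (26 mm across the grips, 35 between jaw tips, over 28 between the levers up to 30 mm above the tips). Tip gap = 6 mm + 50 mm x value. Each grip needs 8 N to start opening, 13 N at the stop; springs shut when released. Pressing the handles together opens the jaws and lowers them 5 mm (the rack leaves room)
- grip_a (a point): centre of the grip bar (10 mm diameter, 30 mm long, along the pin) at the top of the -y handle, 24 mm from the mid-plane and 50 mm above the pin when the joint reads 0. Grasp from above, tool point midway between grip_a and grip_b, fingers closing on both from outside
- grip_b (a point): the same on the other (+y) handle
- jaw_a (a point): bottom inner edge of the -y lever's jaw (rubber 24 mm along the pin, 7 thick, 12 high), mid-width: 3 mm from the mid-plane and 54 mm below the pin when the joint reads 0
- jaw_b (a point): the same on the jaw of the other (+y) lever
- clamp_rack: fixed rack: timber foot 200 x 70 x 18 mm and on it an upright dark steel strip 180 mm long (along its x), 6 mm thick (y), top edge 95 mm above the bench. Origin under the centre of the foot, on the bench. It may stand to the left or to the right
- panel: fixed upright plywood panel, 200 mm long (along its x), 10 mm thick (y, faces at +-5 mm), top edge 100 mm above the bench, standing in a grooved timber holder 220 x 78 x 26 mm. Origin under the centre of the holder, on the bench. It stands on the other side from the rack
- panel_edge (a point): middle of the panel's top edge, axes as the panel
- edge_cap: small dark wooden U-shaped cap freshly glued astride the top edge of the panel, anywhere along its length: 44 mm long (x), 18 mm across (y, centred on the panel), its legs reach 30 mm down both faces and its top stands 4 mm above the edge. Origin in the panel mid-plane, 15 mm below the edge, axes as the panel. It stays fixed but must not be touched
- glue_bottle: bystander: yellow glue bottle with an orange nozzle, 60 mm diameter, 176 mm tall, standing; origin at its underside
- sanding_block: bystander: sanding block 66 x 112 x 33 mm, lying flat between rack and panel; origin at its underside
- masking_tape: bystander: roll of tape, 98 mm diameter, 25 mm high, lying flat; origin at its underside
Things that resemble listed ones, but are neither listed nor needed, are in the scene too. What is meant by the spring_clamp is not purple, and is the smaller of those in its own colour.

How it is judged:
By the outcome, as a careful person would: the job done as asked, in the order asked, and still so for the second after the job is handed in, while the arm keeps its last pose, push and grip.
It also fails if it takes over 38 s, if anything falls off the work surface, if the arm or the gripper's body presses on something with over 40 N, if the wrist force passes 120 N, or if a joint passes its speed limit or range.

## Working session

There is one attempt and no reset: what is moved stays moved. The work goes in short steps, Python scripts to look and compute and a tool call to move; the robot and the scene stay as the last step left them, time stands still between calls to the robot, and variables do not carry over. Pictures are saved under pics/ and viewed, at most 10 in all, crops included, and the job is handed in when it is done.

Besides the shell and the picture viewer there is one more tool, called after "Emit:" as name(argument=value, ...) on one line, values as JSON. jog_arm: Moves the arm, as the interface text tells. Its arguments: {"type":"object","properties":{"motion":{"type":"array"},"grip_force":{"type":"number"}},"required":["motion"]}

```bash
mkdir -p pics; ls; cat > h.py <<'E'
import numpy as np, cv2
from station import bot
from scipy.spatial.transform import Rotation as R
def rot(q): return R.from_quat([q[1],q[2],q[3],q[0]])
def ray(p,xy,o=None):
    K=np.array(p["camera_matrix"]);d=np.array([(xy[0]-K[0,2])/K[0,0],(xy[1]-K[1,2])/K[1,1]])
    if "T" in p:
        T=np.array(p["T"]);v=np.r_[d,1]
    else:
        r=np.linalg.norm(d);v=np.r_[d/max(r,1e-9)*np.sin(r),np.cos(r)]
        W=np.eye(4);W[:3,:3]=rot(o["tool_rot"]).as_matrix();W[:3,3]=o["eef_pos"];T=W@np.array(p["tool_from_camera"])
    v=T[:3,:3]@v;return T[:3,3],v/np.linalg.norm(v)
def at_z(p,xy,z,o=None):
    c,v=ray(p,xy,o);return c+v*(z-c[2])/v[2]
def save(p,n): cv2.imwrite("pics/"+n,np.ascontiguousarray(p["pixels"][:,:,::-1]))
E
python3 - <<'E'
from h import *
np.set_printoptions(precision=3,suppress=True)
o=bot.get_obs();print(o)
ims=[]
for n in("top","scene"):
    p=bot.read_camera(n);save(p,n+"0.png");print(n,np.array(p["T"]),p["camera_matrix"])
    for th,z in dict(spring_clamp=.135,grip_a=.185,jaw_a=.081,clamp_rack=0,panel=0,panel_edge=.1,edge_cap=.085,glue_bottle=0,sanding_block=0,masking_tape=0).items():
        for d in bot.tip_of(th,p)[:4]: print(n,th,round(d["score"],2),np.array(d["xy"]),at_z(p,d["xy"],z))
E
```

```text
pics
{'t': 0.0, 'q': array([-1.408,  0.478,  0.022,  1.556, -0.012,  1.109, -0.083]), 'joint_vel': array([-0.001, -0.   , -0.   ,  0.   ,  0.   ,  0.001,  0.001]), 'joint_torque': array([  0.001, -59.645,   1.608, -28.12 ,   0.013,   0.01 ,   0.   ]), 'eef_pos': array([0.18 , 0.65 , 0.249]), 'tool_rot': array([-0.   ,  0.135,  0.991, -0.001]), 'contact_force': array([-0.131,  0.285, -0.485]), 'torque': array([-0.042,  0.005,  0.006]), 'grasp_force': 0.0, 'gripper_width': 0.9955763421605589}
top [[-0.022 -0.985  0.174  0.358]
 [-1.     0.023  0.003 -0.044]
 [-0.007 -0.174 -0.985  1.21 ]
 [ 0.     0.     0.     1.   ]] [[459.248   0.    273.341]
 [  0.    459.248 212.715]
 [  0.      0.      1.   ]]
top spring_clamp 0.88 [381.  287.4] [ 0.366 -0.285  0.135]
top spring_clamp 0.64 [338.4 230.1] [ 0.502 -0.193  0.135]
top spring_clamp 0.58 [383.9 218.6] [ 0.527 -0.302  0.135]
top grip_a 0.74 [351.1 220.8] [ 0.516 -0.216  0.185]
top grip_a 0.6 [332.5 225. ] [ 0.507 -0.174  0.185]
top grip_a 0.59 [384.8 277.9] [ 0.387 -0.284  0.185]
top grip_a 0.57 [383.2 203.9] [ 0.553 -0.291  0.185]
top j
[... 1349 characters left out ...]
7] [ 0.512 -0.192  0.081]
scene jaw_a 0.86 [305.3 355.7] [ 0.327 -0.368  0.081]
scene jaw_a 0.71 [300.8 359.3] [ 0.317 -0.369  0.081]
scene jaw_a 0.63 [323.8 264.4] [ 0.509 -0.197  0.081]
scene clamp_rack 0.75 [340.5 289.2] [ 0.556 -0.198  0.   ]
scene panel 0.72 [246.  222.7] [0.552 0.167 0.   ]
scene panel_edge 0.83 [241.1 187.4] [0.549 0.176 0.1  ]
scene edge_cap 0.73 [229.3 200.6] [0.502 0.156 0.085]
scene edge_cap 0.47 [291.3 244.8] [ 0.498 -0.105  0.085]
scene glue_bottle 0.71 [328.2 231.2] [0.694 0.    0.   ]
scene sanding_block 0.79 [290.  242.5] [0.584 0.016 0.   ]
scene sanding_block 0.69 [312.  215.7] [0.714 0.09  0.   ]
scene masking_tape 0.62 [254.3 264.3] [ 0.463 -0.01   0.   ]
```

```bash
python3 -c "
import cv2
a=cv2.imread('pics/top0.png')[100:400,120:460];b=cv2.imread('pics/scene0.png')[130:430,150:490]
cv2.imwrite('pics/b.png',cv2.resize(cv2.hconcat([a,b]),None,fx=1.17,fy=1.17,interpolation=cv2.INTER_CUBIC))"
```

```text
Traceback (most recent call last):
cv2.error: OpenCV(4.12.0) /io/opencv/modules/core/src/matrix_operations.cpp:64: error: (-215:Assertion failed) src[i].dims <= 2 && src[i].rows == src[0].rows && src[i].type() == src[0].type() in function 'hconcat'
```

View pics/scene0.png

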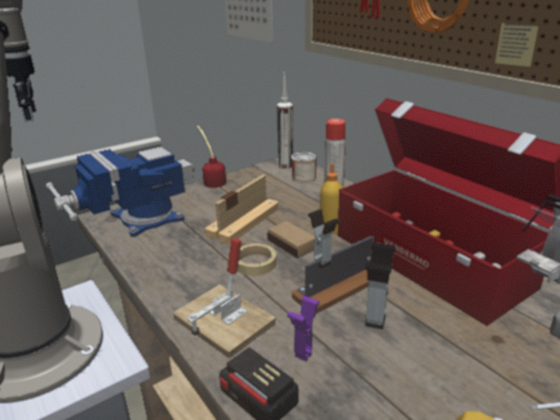

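The listed clamp is the small black and steel one on the dark strip at about (320,240). A larger look-alike stands at (377,285) and a purple one at (303,328). The panel with its dark cap is at (231,200).

```bash
python3 -c "
import cv2
a=cv2.imread('pics/top0.png')[120:330,150:430]
cv2.imwrite('pics/b.png',cv2.resize(a,None,fx=2.8,fy=2.8,interpolation=cv2.INTER_CUBIC))"
```

```text
(no output)
```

View pics/b.png

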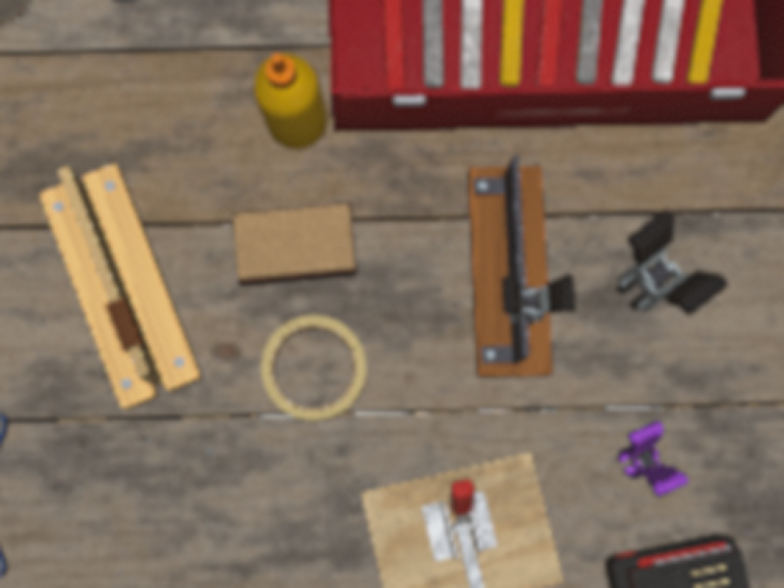

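Top view: strip runs nearly along world x with the clamp at crop (535,297). The panel runs from crop (65,172) to (153,385), cap at (124,325). The large look-alike at (660,270) is clear of the grasp.

```bash
cat >> h.py <<'E'
np.set_printoptions(precision=4,suppress=True)
def to_tool(target,yaw_y,o=None):
    """tool-axis shift (mm) and turn (rad) so TCP->target, tool y along world azimuth yaw_y (deg)"""
    o=o or bot.get_obs();M=rot(o["tool_rot"])
    s=M.inv().apply(np.array(target)-o["eef_pos"])*1000
    a=np.radians(yaw_y);ty=np.array([np.cos(a),np.sin(a),0]);tz=np.array([0,0,-1.]);tx=np.cross(ty,tz)
    t=(M.inv()*R.from_matrix(np.c_[tx,ty,tz])).as_rotvec();print("shift",s.round(1),"turn",t.round(4))
E
python3 - <<'E'
from h import *
p=bot.read_camera("top");f=lambda x,y,z:at_z(p,(150+(x+.5)/2.8-.5,120+(y+.5)/2.8-.5),z)
for n,a,b,z in(("strip",(516,160),(519,358),.095),("panel",(65,172),(153,385),.1),("grips",(514,295),(563,293),.185)):
    A,B=f(*a,z),f(*b,z);d=A-B;print(n,A,B,(A+B)/2,np.linalg.norm(d),np.degrees(np.arctan2(d[1],d[0])))
print("cap",f(124,325,.104))
to_tool((.45,.2,.33),90);to_tool((.48,-.195,.33),90)
E
```

```text
strip [ 0.6416 -0.1941  0.095 ] [ 0.4648 -0.1887  0.095 ] [ 0.5532 -0.1914  0.095 ] 0.17689911954973014 -1.7434366150347698
panel [0.639  0.2073 0.1   ] [0.4482 0.1283 0.1   ] [0.5436 0.1678 0.1   ] 0.20647279454516115 22.48954302724529
grips [ 0.507  -0.1753  0.185 ] [ 0.5077 -0.2148  0.185 ] [ 0.5073 -0.1951  0.185 ] 0.03945425546829231 91.0279654151906
cap [0.5004 0.153  0.104 ]
shift [-380.1 -361.9  -80. ] turn [-0.0001 -0.     -0.2708]
shift [-514.7 -734.5  -80. ] turn [-0.0001 -0.     -0.2708]
```

Emit:
jog_arm(motion=[[0, 0, 0, -20, -20, -50, 85], [0, 0, -0.1, -80, -70, -70, 85], [0, 0, -0.2, -135, -120, -80, 85], [0, 0, -0.24, -185, -165, -80, 85], [0, 0, -0.24, -230, -210, -80, 85], [0, 0, -0.24, -270, -250, -80, 85], [0, 0, -0.24, -310, -290, -80, 85], [0, 0, -0.24, -345, -325, -80, 85], [0, 0, -0.24, -380, -362, -80, 85], [0, 0, -0.24, -400, -415, -80, 85]])

```text
t: 2.4
eef_pos: [0.4564, 0.1413, 0.3303]
tool_rot: [0.001, 0.016, 1.0, 0.0]
contact_force: [-0.0, -1.1, -0.1]
gripper_width: 0.995
grasp_force: 0.0
```

Emit:
jog_arm(motion=[[0, 0, 0, -20, -55, 0, 85], [0, 0, 0, -40, -110, 0, 85], [0, 0, 0, -60, -165, 0, 85], [0, 0, 0, -75, -220, 0, 85], [0, 0, 0, -90, -275, 0, 85], [0, 0, 0, -105, -310, 0, 85], [0, 0, 0, -105, -310, 0, 85]])

```text
t: 3.28
eef_pos: [0.5503, -0.173, 0.33]
tool_rot: [0.0, 0.018, 1.0, -0.001]
contact_force: [0.1, -0.2, -0.4]
gripper_width: 0.997
grasp_force: 0.0
```

```bash
python3 - <<'E'
from h import *
o=bot.get_obs();p=bot.read_camera("wrist");save(p,"w1.png");print(o["t"],o["eef_pos"],o["q"],p["tool_from_camera"],p["camera_matrix"])
for th,z in dict(spring_clamp=.135,grip_a=.185,jaw_a=.081,clamp_rack=0).items():
    for d in bot.tip_of(th,p)[:3]: print(th,round(d["score"],2),np.array(d["xy"]),at_z(p,d["xy"],z,o))
to_tool((.507,-.195,.3),88.3)
E
```

```text
3.275 [ 0.5503 -0.173   0.33  ] [-0.2696  0.2704  0.58    1.7277 -0.1564  1.1897  1.8866] [[-0.0001 -0.9461 -0.3238  0.0826]
 [ 1.      0.0001 -0.0007  0.0005]
 [ 0.0007 -0.3238  0.9461 -0.1249]
 [ 0.      0.      0.      1.    ]] [[325.1923   0.     283.6199]
 [  0.     325.1923 206.7111]
 [  0.       0.       1.    ]]
spring_clamp 0.88 [166.1 164.1] [ 0.5257 -0.2953  0.135 ]
spring_clamp 0.63 [173.4  37.6] [ 0.3956 -0.2772  0.135 ]
spring_clamp 0.61 [257.6 140.3] [ 0.507  -0.1973  0.135 ]
grip_a 0.84 [154.6   9. ] [ 0.3774 -0.2773  0.185 ]
grip_a 0.75 [165.2 206.7] [ 0.5562 -0.2822  0.185 ]
grip_a 0.72 [166.1  46.3] [ 0.4136 -0.2673  0.185 ]
jaw_a 0.95 [266.7 132.3] [ 0.5048 -0.191   0.081 ]
jaw_a 0.94 [263.4 137.2] [ 0.5103 -0.1951  0.081 ]
jaw_a 0.81 [185.4 160.4] [ 0.5326 -0.2909  0.081 ]
clamp_rack 0.96 [267.6 163.6] [ 0.5577 -0.1966 -0.    ]
shift [ 42.6 -28.4  29.9] turn [ 0.0009 -0.0001  0.0012]
```

```bash
python3 -c "
import cv2
a=cv2.imread('pics/w1.png')[40:310,140:420]
cv2.imwrite('pics/c.png',cv2.resize(a,None,fx=2.2,fy=2.2,interpolation=cv2.INTER_CUBIC))"
```

```text
(no output)
```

View pics/c.png

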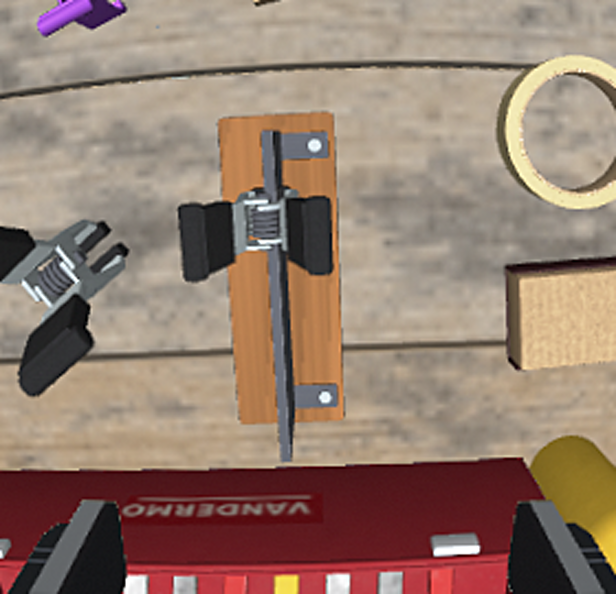

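Wrist view: strip top from crop (265,131) to (288,460). Clamp grips: outer edges are left (180,205)-(193,281), right (330,198)-(331,273).

```bash
python3 - <<'E'
from h import *
o=bot.get_obs();p=bot.read_camera("wrist");f=lambda x,y,z:at_z(p,(140+(x+.5)/2.2-.5,40+(y+.5)/2.2-.5),z,o)
az=lambda d:np.degrees(np.arctan2(d[1],d[0]))
a,b=f(265,131,.095),f(287,460,.095);print("strip",a,b,np.linalg.norm(a-b),az(b-a))
a,b=f(271,131,.095),f(291,460,.095);print("strip2",a,b,np.linalg.norm(a-b),az(b-a))
G=[f(180,205,.185),f(195,281,.185),f(330,198,.185),f(331,273,.185)];print(np.array(G),np.mean(G,0),az(G[1]-G[0]),az(G[3]-G[2]))
y=rot(o["tool_rot"]).as_matrix()[:,1];print(az(y))
to_tool((.507,-.195,.3),88.3)
E
```

```text
strip [ 0.4666 -0.1906  0.095 ] [ 0.6452 -0.1867  0.095 ] 0.17864217458919793 1.2368342036475957
strip2 [ 0.4667 -0.1876  0.095 ] [ 0.6452 -0.1845  0.095 ] 0.1785545265806003 1.0022124177647806
[[ 0.4934 -0.2178  0.185 ]
 [ 0.5233 -0.2139  0.185 ]
 [ 0.4931 -0.1608  0.185 ]
 [ 0.522  -0.1611  0.185 ]] [ 0.5079 -0.1884  0.185 ] 7.39636772129708 -0.6571888631874342
88.36972999652069
shift [ 42.6 -28.2  30. ] turn [0.0008 0.0001 0.0011]
```

Emit:
jog_arm(motion=[[0, 0, -0.05, 21, -8, 40, 85], [0, 0, -0.05, 43, -15, 70, 85], [0, 0, -0.05, 43, -15, 80, 85], [0, 0, -0.05, 43, -15, 80, 85]])

```text
t: 4.08
eef_pos: [0.5079, -0.1823, 0.2503]
tool_rot: [0.0, -0.01, 1.0, 0.0]
contact_force: [0.2, 0.3, 0.6]
gripper_width: 0.994
grasp_force: 0.0
```

```bash
python3 - <<'E'
from h import *
o=bot.get_obs();p=bot.read_camera("wrist");save(p,"w2.png");print(o["t"],o["eef_pos"])
for th,z in dict(spring_clamp=.135,grip_a=.185,jaw_a=.081,clamp_rack=0).items():
    for d in bot.tip_of(th,p)[:3]: print(th,round(d["score"],2),np.array(d["xy"]),at_z(p,d["xy"],z,o))
a=cv2.imread('pics/w2.png')[60:360,110:460];cv2.imwrite('pics/d.png',cv2.resize(a,None,fx=2,fy=2,interpolation=cv2.INTER_CUBIC))
E
```

```text
4.075 [ 0.5079 -0.1823  0.2503]
spring_clamp 0.75 [168.9  56.6] [ 0.3905 -0.2703  0.135 ]
spring_clamp 0.68 [265.4 203.9] [ 0.5055 -0.1962  0.135 ]
spring_clamp 0.63 [150.7 210.5] [ 0.5131 -0.2924  0.135 ]
grip_a 0.9 [225.5 229.3] [ 0.5065 -0.2193  0.185 ]
grip_a 0.76 [145.7 273.9] [ 0.5439 -0.2811  0.185 ]
grip_a 0.73 [299.1 235.6] [ 0.5097 -0.172   0.185 ]
jaw_a 0.95 [176.  197.7] [ 0.5189 -0.2877  0.081 ]
jaw_a 0.94 [180.7  55.8] [ 0.3829 -0.2782  0.081 ]
jaw_a 0.89 [184.3  63.9] [ 0.3908 -0.2746  0.081 ]
clamp_rack 0.84 [273.6 207.7] [ 0.5553 -0.1933  0.    ]
clamp_rack 0.51 [422.9 234.8] [ 0.5899  0.0071 -0.    ]
```

View pics/d.png

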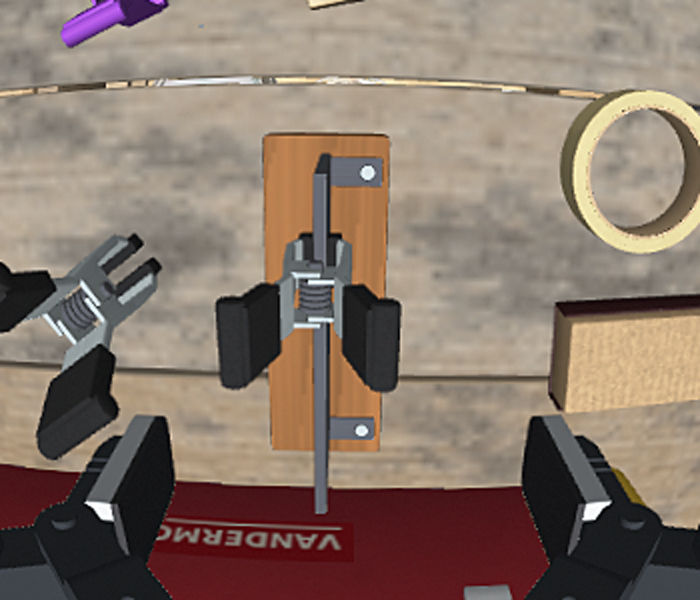

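Close view: grips' outer edges are left (218,303)-(225,388), right (400,303)-(397,388), symmetric, and the strip is vertical in the picture. So yaw is good and the clamp sits at column about 310 in the crop.

```bash
python3 - <<'E'
from h import *
o=bot.get_obs();p=bot.read_camera("wrist");f=lambda x,y,z:at_z(p,(110+(x+.5)/2-.5,60+(y+.5)/2-.5),z,o)
az=lambda d:np.degrees(np.arctan2(d[1],d[0]))
G=np.array([f(218,303,.186),f(225,388,.186),f(400,303,.186),f(397,388,.186)]);m=G.mean(0)
print(G,m,az(G[1]-G[0]),az(G[3]-G[2]),az(G[2]+G[3]-G[0]-G[1]))
a,b=f(321,172,.095),f(321,512,.095);print("strip",a,b,np.linalg.norm(a-b),az(b-a))
print(az(rot(o["tool_rot"]).as_matrix()[:,1]))
to_tool((m[0],m[1],.185),91.1)
E
```

```text
[[ 0.4944 -0.2238  0.186 ]
 [ 0.5243 -0.2231  0.186 ]
 [ 0.4932 -0.1668  0.186 ]
 [ 0.5228 -0.1663  0.186 ]] [ 0.5087 -0.195   0.186 ] 1.339927461334627 0.9581082081908736 91.35703592555285
strip [ 0.4662 -0.1953  0.095 ] [ 0.6465 -0.1946  0.095 ] 0.18036458516466602 0.23896502896811322
91.14314628446353
shift [ -0.5 -11.9  65.7] turn [-0.0003  0.0015  0.0006]
```

Emit:
jog_arm(motion=[[0, 0, 0, -0.5, -12.5, 0, 85], [0, 0, 0, -0.5, -12.5, 20, 85], [0, 0, 0, -0.5, -12.5, 40, 80], [0, 0, 0, -0.5, -12.5, 55, 75], [0, 0, 0, -0.5, -12.5, 64, 70], [0, 0, 0, -0.5, -12.5, 64, 70], [0, 0, 0, -0.5, -12.5, 64, 66]], grip_force=40)

```text
t: 5.25
eef_pos: [0.5081, -0.196, 0.1865]
tool_rot: [0.0, -0.01, 1.0, -0.0]
contact_force: [0.1, -0.1, -0.3]
gripper_width: 0.77
grasp_force: 0.0
```

```bash
python3 - <<'E'
from h import *
o=bot.get_obs();p=bot.read_camera("wrist");save(p,"w3.png");print(o["t"],o["eef_pos"],o["contact_force"])
a=cv2.imread('pics/w3.png')[120:400,130:440];cv2.imwrite('pics/e.png',cv2.resize(a,None,fx=2,fy=2,interpolation=cv2.INTER_CUBIC))
E
```

```text
5.25 [ 0.5081 -0.196   0.1865] [ 0.1371 -0.0931 -0.309 ]
```

View pics/e.png

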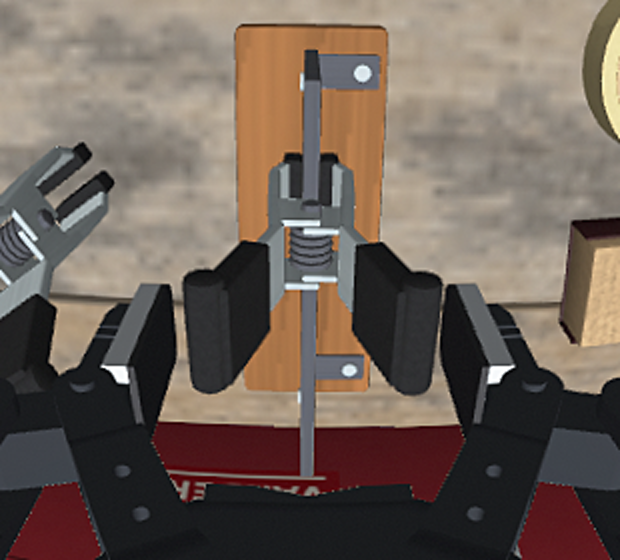

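Fingers stand either side of the grips with roughly equal gaps (about 10 and 7 px in the crop), aligned. Now I squeeze.

Emit:
jog_arm(motion=[[0, 0, 0, 0, 0, 0, 56], [0, 0, 0, 0, 0, 0, 50], [0, 0, 0, 0, 0, -1, 44], [0, 0, 0, 0, 0, -2, 38], [0, 0, 0, 0, 0, -3, 32], [0, 0, 0, 0, 0, -4, 26], [0, 0, 0, 0, 0, -4, 20], [0, 0, 0, 0, 0, -4, 20]], grip_force=40)

```text
t: 6.3
eef_pos: [0.5076, -0.1957, 0.19]
tool_rot: [-0.0, -0.01, 1.0, 0.0]
contact_force: [0.4, 0.1, 0.1]
gripper_width: 0.29
grasp_force: 39.3
```

```bash
python3 - <<'E'
from h import *
o=bot.get_obs();p=bot.read_camera("wrist");save(p,"w4.png");print(o["t"],o["eef_pos"],o["contact_force"],o["gripper_width"]*85.4,o["grasp_force"])
for th,z in dict(grip_a=.185,jaw_a=.081,spring_clamp=.13).items():
    for d in bot.tip_of(th,p)[:3]: print(th,round(d["score"],2),np.array(d["xy"]),at_z(p,d["xy"],z,o))
a=cv2.imread('pics/w4.png')[120:400,130:440];cv2.imwrite('pics/f.png',cv2.resize(a,None,fx=2,fy=2,interpolation=cv2.INTER_CUBIC))
E
```

```text
6.3 [ 0.5076 -0.1957  0.19  ] [0.3503 0.0799 0.1159] 24.786643155467853 39.31219696998596
grip_a 0.9 [268.9 277.6] [ 0.5044 -0.2022  0.185 ]
grip_a 0.84 [122.5   6.1] [ 0.3806 -0.2663  0.185 ]
grip_a 0.81 [143.1  63.9] [ 0.4081 -0.2554  0.185 ]
jaw_a 0.88 [179.5  54.9] [ 0.3904 -0.273   0.081 ]
jaw_a 0.83 [170.9 212.3] [ 0.5115 -0.2852  0.081 ]
jaw_a 0.81 [310.6 205.6] [ 0.5038 -0.1749  0.081 ]
spring_clamp 0.96 [158.3  46.6] [ 0.3914 -0.2704  0.13  ]
spring_clamp 0.86 [140.2 238.8] [ 0.5129 -0.2914  0.13  ]
spring_clamp 0.68 [282.7 232.3] [ 0.505 -0.196  0.13 ]
```

View pics/f.png

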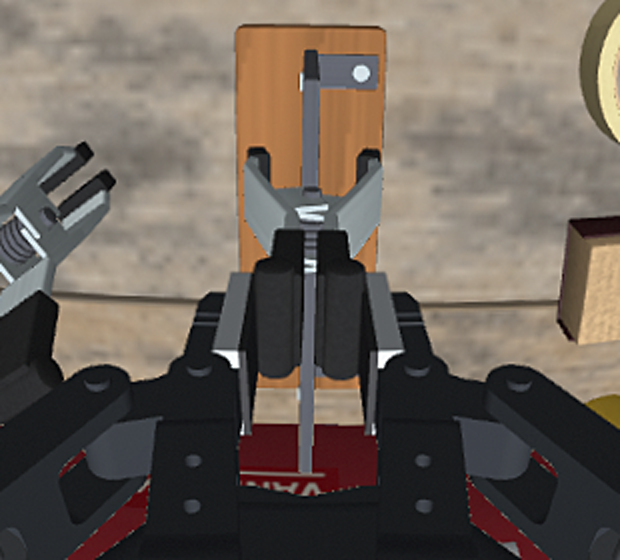

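The clamp is squeezed to its stop (24.8 mm reading, 39 N), jaws spread symmetrically either side of the strip at crop (257,155) and (369,157). Lift straight up.

Emit:
jog_arm(motion=[[0, 0, 0, 0, 0, -5, 20], [0, 0, 0, 0, 0, -15, 20], [0, 0, 0, 0, 0, -30, 20], [0, 0, 0, 0, 0, -50, 20], [0, 0, 0, 0, 0, -70, 20], [0, 0, 0, 0, 0, -90, 20], [0, 0, 0, 0, 0, -110, 20]], grip_force=40)

```text
t: 7.38
eef_pos: [0.5077, -0.1959, 0.3018]
tool_rot: [0.001, -0.009, 1.0, -0.0]
contact_force: [-0.9, 0.9, -0.4]
gripper_width: 0.284
grasp_force: 39.3
```

Emit:
jog_arm(motion=[[0, 0, -0.04, 0, 25, 0, 20], [0, 0, -0.08, 0, 60, 0, 20], [0, 0, -0.13, 0, 100, 0, 20], [0, 0, -0.18, 0, 140, 0, 20], [0, 0, -0.23, 0, 180, 0, 20], [0, 0, -0.28, 0, 220, 0, 20], [0, 0, -0.32, 0, 260, 0, 20], [0, 0, -0.35, 0, 300, 0, 20], [0, 0, -0.373, 0, 330, 0, 20], [0, 0, -0.373, 0, 345, 0, 20]], grip_force=40)

```text
t: 8.62
eef_pos: [0.5004, 0.1514, 0.2998]
tool_rot: [-0.0, -0.196, 0.981, 0.0]
contact_force: [1.3, -0.6, -0.9]
gripper_width: 0.28
grasp_force: 39.4
```

Emit:
jog_arm(motion=[[0, 0, 0, 0, 0, 0, 20], [0, 0, 0, 0, 0, 0, 20]], grip_force=40)

```text
t: 8.88
eef_pos: [0.5012, 0.1475, 0.3]
tool_rot: [-0.0, -0.194, 0.981, -0.0]
contact_force: [0.2, -0.6, -0.3]
gripper_width: 0.28
grasp_force: 39.4
```

```bash
python3 - <<'E'
from h import *
o=bot.get_obs();p=bot.read_camera("wrist");save(p,"w5.png");print(o["t"],o["eef_pos"],o["contact_force"],o["gripper_width"]*85.4,o["grasp_force"])
for th,z in dict(panel=0,panel_edge=.1,edge_cap=.085,jaw_a=.18).items():
    for d in bot.tip_of(th,p)[:3]: print(th,round(d["score"],2),np.array(d["xy"]),at_z(p,d["xy"],z,o))
a=cv2.imread('pics/w5.png')[60:390,100:480];cv2.imwrite('pics/g.png',cv2.resize(a,None,fx=1.8,fy=1.8,interpolation=cv2.INTER_CUBIC))
E
```

```text
8.875 [0.5012 0.1475 0.3   ] [ 0.1686 -0.6337 -0.3447] 23.92638284601864 39.3991219997406
panel 0.74 [286.1 200.1] [0.5492 0.1705 0.    ]
panel_edge 0.88 [288.  224.3] [0.5444 0.1701 0.1   ]
edge_cap 0.75 [288.4 181. ] [0.5034 0.1537 0.085 ]
jaw_a 0.91 [264.7 205.9] [0.5075 0.1337 0.18  ]
jaw_a 0.86 [12.9 88.6] [ 0.4904 -0.1372  0.18  ]
jaw_a 0.73 [309.7 207.6] [0.4952 0.1674 0.18  ]
```

View pics/g.png

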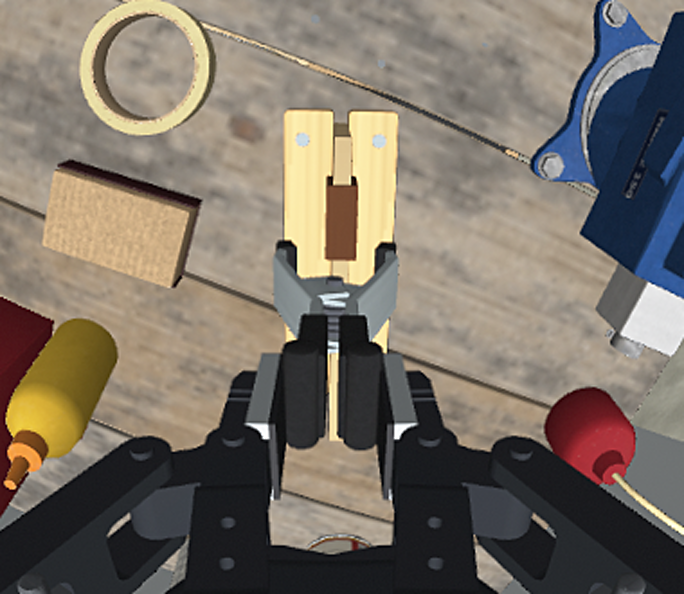

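Clamp is held and open; the jaws show at crop (285,245) and (389,250). Cap top face spans columns 327–356, rows 185–261, aligned with the panel and nearly centred between the jaws.

```bash
python3 - <<'E'
from h import *
o=bot.get_obs();p=bot.read_camera("wrist");u=lambda x,y:(100+(x+.5)/1.8-.5,60+(y+.5)/1.8-.5);f=lambda x,y,z:at_z(p,u(x,y),z,o)
az=lambda d:np.degrees(np.arctan2(d[1],d[0]))
im=p["pixels"].astype(int)
# cap: dark brown mask
hsv=cv2.cvtColor(p["pixels"],cv2.COLOR_RGB2HSV)
x0,y0=map(int,u(315,170));x1,y1=map(int,u(370,270))
for r in range(y0,y1,4): print(r,[tuple(v) for v in hsv[r,x0+4:x1-4:3]]) if r in(y0,y0+8) else None
m=(hsv[...,2]<125)&(hsv[...,1]>110);mm=np.zeros_like(m);mm[y0:y1,x0:x1]=m[y0:y1,x0:x1]
n,l,s,c=cv2.connectedComponentsWithStats(mm.astype(np.uint8));print(s[1:],c[1:])
C=np.array([f(327,185,.104),f(357,185,.104),f(326,261,.104),f(356,261,.104)]);print(C,C.mean(0),az(C[2]-C[0]),az(C[3]-C[1]),np.linalg.norm(C[2]-C[0]),np.linalg.norm(C[1]-C[0]))
hh=[f(285,111,.026),f(397,111,.026),f(276,240,.026),f(399,240,.026)]
print("holder edges",az(hh[3]-hh[1]),az(hh[2]-hh[0]))
y=rot(o["tool_rot"]).as_matrix()[:,1];print(az(y))
# jaws tips front bottom edge in plane tool x=11.4mm
W=rot(o["tool_rot"])
for q in((285,241),(389,241)):
    cc,v=ray(p,u(*q),o);ct=W.inv().apply(cc-o["eef_pos"]);vt=W.inv().apply(v);print("jaw tool",ct+vt*(.0114-ct[0])/vt[0])
cx=C.mean(0);to_tool((cx[0],cx[1],.3),az(C[2]-C[0])+90)
E
```

```text
154 [(np.uint8(22), np.uint8(92), np.uint8(247)), (np.uint8(22), np.uint8(89), np.uint8(248)), (np.uint8(17), np.uint8(103), np.uint8(151)), (np.uint8(20), np.uint8(84), np.uint8(225)), (np.uint8(19), np.uint8(84), np.uint8(225)), (np.uint8(20), np.uint8(82), np.uint8(227)), (np.uint8(25), np.uint8(76), np.uint8(254)), (np.uint8(24), np.uint8(82), np.uint8(252))]
162 [(np.uint8(22), np.uint8(92), np.uint8(250)), (np.uint8(10), np.uint8(152), np.uint8(72)), (np.uint8(14), np.uint8(113), np.uint8(108)), (np.uint8(18), np.uint8(91), np.uint8(184)), (np.uint8(19), np.uint8(91), np.uint8(182)), (np.uint8(22), np.uint8(75), np.uint8(219)), (np.uint8(8), np.uint8(168), np.uint8(41)), (np.uint8(25), np.uint8(80), np.uint8(255))]
[[280 157  18  48 708]
 [283 207   1   2   2]] [[288.4873 182.0141]
 [283.     207.5   ]]
[[0.484  0.1388 0.104 ]
 [0.4776 0.1542 0.104 ]
 [0.5256 0.1551 0.104 ]
 [0.5189 0.1712 0.104 ]] [0.5015 0.1548 0.104 ] 21.525276270238766 22.34311839910058 0.044675211830711124 0.016722251315567285
holder edges 24.743053054516462 17.32531030013339
112.38114384536495
jaw tool [ 0.0114 -0.0196  0.1139]
jaw tool [0.0114 0.0248 0.114 ]
shift [-2.7  5.7  0. ] turn [-0.      0.0001  0.0153]
```

Emit:
jog_arm(motion=[[0, 0, 0.007, -1, 2, 10, 20], [0, 0, 0.007, -2, 4, 25, 20], [0, 0, 0.007, -2, 4, 40, 20], [0, 0, 0.007, -2, 4, 54, 20], [0, 0, 0.007, -2, 4, 62, 20], [0, 0, 0.007, -2, 4, 62, 20], [0, 0, 0.007, -2, 4, 62, 20]], grip_force=40)

```text
t: 10.05
eef_pos: [0.5017, 0.1537, 0.2384]
tool_rot: [0.0, -0.191, 0.982, 0.0]
contact_force: [0.7, -0.0, -0.9]
gripper_width: 0.283
grasp_force: 39.4
```

```bash
python3 - <<'E'
from h import *
o=bot.get_obs();p=bot.read_camera("wrist");s=bot.read_camera("scene");print(o["t"],o["eef_pos"],o["contact_force"],o["gripper_width"]*85.4)
for th,z in dict(edge_cap=.085,jaw_a=.122).items():
    for d in bot.tip_of(th,p)[:2]: print(th,round(d["score"],2),np.array(d["xy"]),at_z(p,d["xy"],z,o))
    for d in bot.tip_of(th,s)[:2]: print("scene",th,round(d["score"],2),np.array(d["xy"]),at_z(s,d["xy"],z))
a=cv2.resize(p["pixels"][120:290,210:360],None,fx=3.5,fy=3.5,interpolation=cv2.INTER_CUBIC)
b=cv2.resize(s["pixels"][110:250,190:280],None,fx=2.8,fy=595/140,interpolation=cv2.INTER_CUBIC)
b=cv2.resize(s["pixels"][140:240,195:261],None,fx=4,fy=5.95,interpolation=cv2.INTER_CUBIC)
cv2.imwrite("pics/h.png",cv2.hconcat([a,b])[:,:,::-1]);print(a.shape,b.shape)
E
```

```text
10.05 [0.5017 0.1537 0.2384] [ 0.6982 -0.013  -0.8521] 24.18593097266793
edge_cap 0.96 [282.1 189.7] [0.4993 0.1512 0.085 ]
edge_cap 0.49 [267.9 276.7] [0.5876 0.1716 0.085 ]
scene edge_cap 0.47 [230.  199.6] [0.5059 0.1593 0.085 ]
jaw_a 0.94 [266.9 209.1] [0.5086 0.1423 0.122 ]
jaw_a 0.61 [310.1 206.3] [0.4937 0.1729 0.122 ]
scene jaw_a 0.88 [303.3 355.3] [ 0.2989 -0.3981  0.122 ]
scene jaw_a 0.87 [301.9 356.9] [ 0.2955 -0.3993  0.122 ]
(595, 525, 3) (595, 264, 3)
```

View pics/h.png

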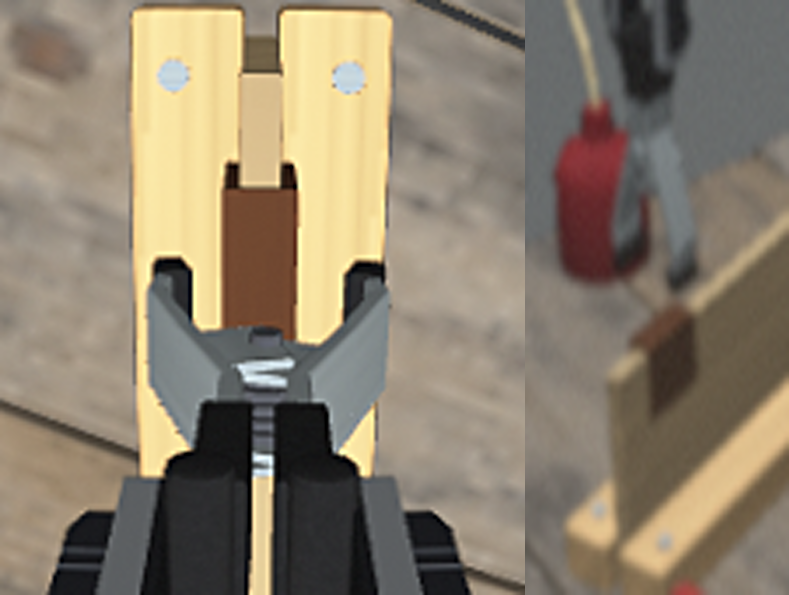

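Wrist part: jaws at columns 153–192 and 346–384 (mid 268.5, bottom front edge row 260), cap top at columns 222–297 (mid about 260), near end row 188. So the clamp must go about 2 mm towards −y of the tool. The scene part shows the jaws still above the cap.

```bash
python3 - <<'E'
from h import *
o=bot.get_obs();p=bot.read_camera("wrist");s=bot.read_camera("scene")
W=rot(o["tool_rot"]);P=o["eef_pos"];u=lambda x,y:(210+(x+.5)/3.5-.5,120+(y+.5)/3.5-.5)
tl=lambda w:W.inv().apply(w-P)*1000
f=lambda x,y,z:tl(at_z(p,u(x,y),z,o))
print("cap near",f(223,188,.104),f(297.5,188,.104),"far visible",f(222,334,.104),f(295,334,.104))
print("panel near end",f(240,72,.1),f(281,72,.1), "panel far",f(250,590,.1),f(273,590,.1))
for z in(.116,.120,.124,.128): print(z,"jaw L/R bottom front inner",f(190,262,z),f(347,262,z),"outer",f(153,262,z),f(384,262,z))
# scene: tip of near jaw bottom, front/near corner; intersect with plane tool y = -19
for q in((680,285),(635,268)):
    xy=(195+(q[0]-525+.5)/4-.5,140+(q[1]+.5)/5.95-.5);c,v=ray(s,xy);c=tl(c);v=W.inv().apply(v)
    for yy in(-21,21): print("scene jaw",q,yy,c+v*(yy-c[1])/v[1])
# panel top edge near corner check in scene (cap top corner near)
for q in((632,345),(650,415),(610,378)):
    xy=(195+(q[0]-525+.5)/4-.5,140+(q[1]+.5)/5.95-.5);print("scene chk",q,tl(at_z(s,xy,.104)),tl(at_z(s,xy,.1)))
E
```

```text
cap near [ 22.6549  -8.4271 134.277 ] [ 22.6571   8.9616 134.2793] far visible [-13.6631  -9.0189 134.3   ] [-13.6602   8.7187 134.3024]
panel near end [ 49.4299  -4.4227 138.2605] [ 49.4314   5.0674 138.2617] panel far [-90.0384  -2.5021 138.3494] [-90.0389   3.7926 138.3503]
0.116 jaw L/R bottom front inner [  8.2119 -15.6816 122.2852] [  8.2234  19.976  122.2899] outer [  8.228  -24.1222 122.284 ] [  8.2449  28.4384 122.2911]
0.12 jaw L/R bottom front inner [  9.4137 -15.4247 118.2844] [  9.425   19.6559 118.2891] outer [  9.4295 -23.7287 118.2833] [  9.4462  27.9813 118.2902]
0.124 jaw L/R bottom front inner [ 10.6155 -15.1678 114.2837] [ 10.6266  19.3357 114.2883] outer [ 10.6311 -23.3352 114.2826] [ 10.6474  27.5242 114.2894]
0.128 jaw L/R bottom front inner [ 11.8173 -14.9109 110.283 ] [ 11.8282  19.0156 110.2875] outer [ 11.8326 -22.9417 110.2819] [ 11.8487  27.0671 110.2886]
scene jaw (680, 285) -21 [  7.7387 -21.     108.8079]
scene jaw (680, 285) 21 [-44.5694  21.     139.6247]
scene jaw (635, 268) -21 [ 48.3213 -21.      85.1112]
scene jaw (635, 268) 21 [ -1.4175  21.     114.4277]
scene chk (632, 345) [ 25.6076   3.9272 134.2767] [ 19.2877   9.3088 138.2815]
scene chk (650, 415) [ 69.3944 -43.8388 134.2425] [ 63.4168 -38.8307 138.2469]
scene chk (610, 378) [ 55.8299  -3.4191 134.2565] [ 49.7462   1.905  138.2611]
```

Emit:
jog_arm(motion=[[0, 0, 0, 1.5, -2, 0, 20], [0, 0, 0, 1.5, -2, 0, 20], [0, 0, 0, 1.5, -2, 4, 20], [0, 0, 0, 1.5, -2, 8, 20], [0, 0, 0, 1.5, -2, 12, 20], [0, 0, 0, 1.5, -2, 16, 20], [0, 0, 0, 1.5, -2, 20, 20], [0, 0, 0, 1.5, -2, 20, 20]], grip_force=40)

```text
t: 11.45
eef_pos: [0.5005, 0.1512, 0.2176]
tool_rot: [-0.0, -0.191, 0.982, -0.0]
contact_force: [-0.1, -0.0, -1.0]
gripper_width: 0.286
grasp_force: 39.4
```

```bash
python3 - <<'E'
from h import *
o=bot.get_obs();p=bot.read_camera("wrist");s=bot.read_camera("scene");print(o["t"],o["eef_pos"],o["contact_force"])
a=cv2.resize(p["pixels"][140:270,225:345],None,fx=4,fy=4,interpolation=cv2.INTER_CUBIC)
b=cv2.resize(s["pixels"][160:225,200:259],None,fx=5,fy=8,interpolation=cv2.INTER_CUBIC)
cv2.imwrite("pics/i.png",cv2.hconcat([a,b])[:,:,::-1])
E
```

```text
11.45 [0.5005 0.1512 0.2176] [-0.1406 -0.0358 -1.0112]
```

View pics/i.png

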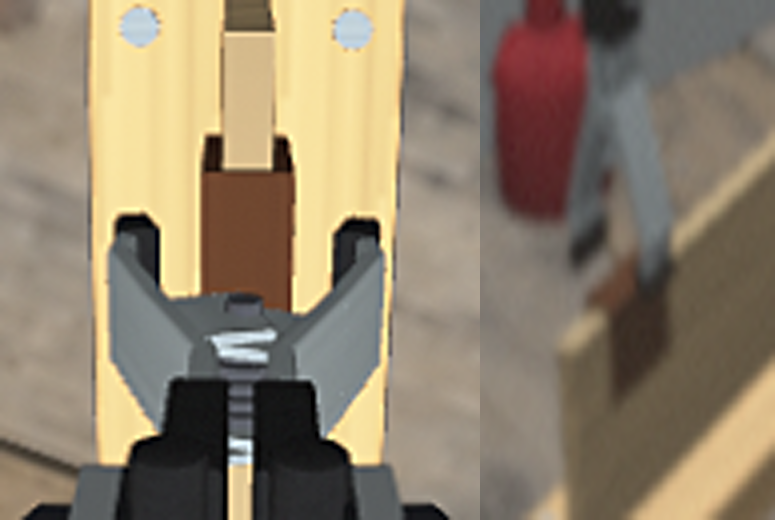

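Jaws at columns 113–159 and 334–380 (mid 246.5), cap at 203–294 (mid 248.5), so y is centred within 0.5 mm. The jaw front edge is 50 px (10 mm) behind the cap's near end, as it should be when centred along the cap. Descend.

Emit:
jog_arm(motion=[[0, 0, 0, 0, 0.4, 3, 20], [0, 0, 0, 0, 0.4, 7, 20], [0, 0, 0, 0, 0.4, 11, 20], [0, 0, 0, 0, 0.4, 15, 20], [0, 0, 0, 0, 0.4, 19, 20], [0, 0, 0, 0, 0.4, 22.5, 20], [0, 0, 0, 0, 0.4, 22.5, 20], [0, 0, 0, 0, 0.4, 22.5, 20]], grip_force=40)

```text
t: 12.55
eef_pos: [0.5007, 0.1517, 0.1956]
tool_rot: [0.0, -0.191, 0.982, 0.0]
contact_force: [-0.2, -0.5, -0.8]
gripper_width: 0.285
grasp_force: 39.4
```

```bash
python3 - <<'E'
from h import *
o=bot.get_obs();p=bot.read_camera("wrist");s=bot.read_camera("scene");print(o["t"],o["eef_pos"],o["contact_force"],o["torque"],o["grasp_force"])
a=cv2.resize(p["pixels"][140:270,225:345],None,fx=4,fy=4,interpolation=cv2.INTER_CUBIC)
b=cv2.resize(s["pixels"][160:225,200:259],None,fx=5,fy=8,interpolation=cv2.INTER_CUBIC)
cv2.imwrite("pics/j.png",cv2.hconcat([a,b])[:,:,::-1])
# expected scene pixel of near jaw outer bottom for tip heights
W=rot(o["tool_rot"]);T=np.linalg.inv(np.array(s["T"]));K=np.array(s["camera_matrix"])
for z in(.074,.082,.09):
    for x in(11,-13):
        w=W.apply([x/1e3,-.024,o["eef_pos"][2]-z])+o["eef_pos"];c=K@(T[:3,:3]@w+T[:3,3]);c=c[:2]/c[2];print(z,x,"crop",480+(c[0]-200)*5,(c[1]-160)*8)
for n,v in(("cap top near-face near end",(22.6,-9,o["eef_pos"][2]*1e3-104)),("cap bottom near end",(22.6,-9,o["eef_pos"][2]*1e3-70)),("cap bottom far end",(-21.4,-9,o["eef_pos"][2]*1e3-70))):
    w=W.apply(np.array(v)/1e3)+o["eef_pos"];c=K@(T[:3,:3]@w+T[:3,3]);c=c[:2]/c[2];print(n,480+(c[0]-200)*5,(c[1]-160)*8)
E
```

```text
12.55 [0.5007 0.1517 0.1956] [-0.1908 -0.5002 -0.8007] [0.0629 0.0245 0.0479] 39.39898073673248
0.074 11 crop 655.8617870258541 393.66176938130025
0.074 -13 crop 684.9494927512144 362.7099647384364
0.082 11 crop 654.8225205624942 370.3753144763798
0.082 -13 crop 684.0162959165133 339.6787893788819
0.09 11 crop 653.7766757450474 346.94146085207694
0.09 -13 crop 683.0772815577291 316.50403828874346
cap top near-face near end 612.518306990396 309.38679578386905
cap bottom near end 617.4996290693417 409.14922335011056
cap bottom far end 671.2012487796108 352.69611889592716
```

View pics/j.png

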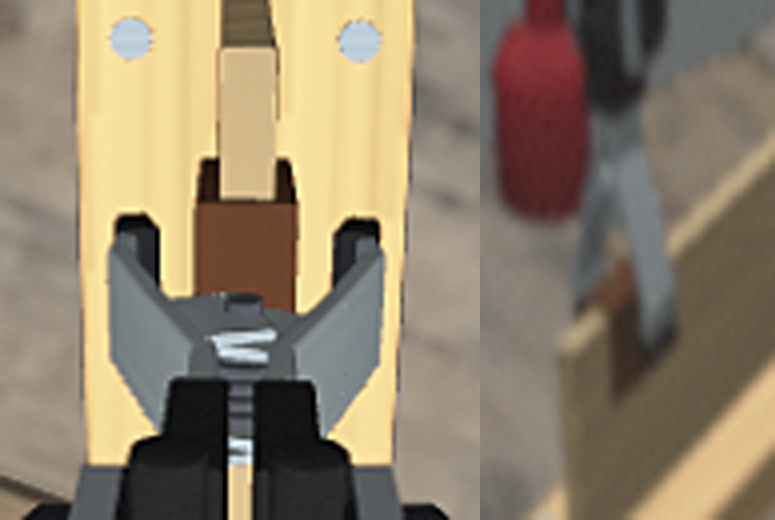

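Jaws straddle the cap (cap columns 197–298, mid 247.5; jaws mid 246.5). In the scene part the near jaw bottom is at about (655,353), suggesting the tips are at about 85–88 mm. I go slightly lower for margin, then recheck numerically.

Emit:
jog_arm(motion=[[0, 0, 0, 0, 0, 2, 20], [0, 0, 0, 0, 0, 3.5, 20], [0, 0, 0, 0, 0, 3.5, 20], [0, 0, 0, 0, 0, 3.5, 20], [0, 0, 0, 0, 0, 3.5, 20]], grip_force=40)

```text
t: 13.28
eef_pos: [0.5006, 0.1517, 0.192]
tool_rot: [0.0, -0.191, 0.982, 0.0]
contact_force: [0.4, 0.3, -1.4]
gripper_width: 0.28
grasp_force: 39.4
```

```bash
python3 - <<'E'
from h import *
o=bot.get_obs();print(o["t"],o["eef_pos"],o["contact_force"],o["torque"],o["gripper_width"]*85.4,o["grasp_force"],abs(o["joint_vel"]).max())
if np.linalg.norm(o["contact_force"])<2.5: print(bot.hand_in())
E
```

```text
13.275 [0.5006 0.1517 0.192 ] [ 0.365   0.2982 -1.365 ] [-0.0386  0.0491 -0.022 ] 23.87793556147203 39.39850687980652 0.0016856560700735702
the job is handed in; nothing more can be done
None
```

I handed the job in at 13.3 s with the clamp still squeezed open astride the cap, centred and square to the panel as far as the images show; the tips are an estimated 12–22 mm below the panel edge, and I saw no sign of contact with panel or cap (the last 3.5 mm down was checked by force only).

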